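Load a relay into the sprung track on the calibration turntable

ROBOT

A 7-joint arm with a two-finger parallel gripper is mounted at the origin on the work surface. World frame = base frame: x ahead of the robot, y to its left, z up, the work surface at z = 0. Lengths are in mm, angles in rad, forces in N, time in s.
With the tool pointing down it reaches from about 400 to 875 mm from the base axis. Payload 4.4 kg.
Tool frame: the origin (TCP) lies at the very end of the fingers, on their centre line; the grasp point (between the pads) lies 19 mm behind it; z points along the fingers, y is the direction in which the jaws open and shut (so a half turn about z gives the same grasp; the last joint's range is limited). The gripper opens to 85 mm and grips with 20 to 120 N. Pads are 22 mm wide; open, the fingers measure 114 mm over their backs; the gripper's body (76 mm by 85 mm) begins 54 mm behind the grasp point. The pads swing forward as they close: fully open they stand 13 mm farther back than shut.
Start: joints at [1.143, 0.628, 0.038, 1.517, -0.027, 0.996, -0.02], TCP at [230.101, -607.924, 231.313] pointing down, gripper open.
Joint ranges: [-3.06, 3.06], [-0.37, 2.12], [-1.25, 1.32], [0.18, 2.47], [-1.1, 4.24], [0.23, 1.98], [-2.94, 2.94]. Speed limits (rad/s): [2.57, 2.57, 3.14, 3.14, 3.14, 3.14, 3.14].

INTERFACE

Orientations are given as [roll, pitch, yaw] about the fixed x, y, z axes, in that order (R = Rz(yaw) Ry(pitch) Rx(roll)).
In Python, from cell import read_state, get_image, finish_job gives the robot as it stands.
- The arm moves only by the tool carry_out, never from a script. Its argument "series" is a list that holds one entry, the list of rows, each a list of 7 numbers: the shift along the tool's x, y, z in cm, then the turn, a rotation vector about the tool's x, y, z in rad, then the finger opening in cm, from 0 to 8.54. In form: [[[x, y, z, wx, wy, wz, grip], ...]]. A call has 1 to 5 rows; each row is the pose to reach, as a shift and turn from the pose commanded when the call began, along the tool's axes at that moment; what a row does not reach only later rows make up. A row lasts 1/12 s, in which the tool goes at most 41.7 mm and 7.16 degrees, less where a joint would pass 70% of its speed; a pose out of reach is approached as far as the arm can. A call with a gripper value outside its range is refused whole. The fingers move at their own pace and stop on an object; the grip force is fixed at half the most. Time passes only in rows, so rows that repeat a pose let the fingers close. It gives the time, the measured TCP pose, the force and the opening at its end, in the units of the state.
- read_state(): the state, without advancing time (a new reading comes with each control period).
- get_image(name): name is "side" or "top"; returns a dict with "img" (400x640x3 uint8, blue, green, red), "z_map" (400x640 float32, mm along the optical axis (not along the pixel's ray), 0 where there is no reading), "mtx" (3x3 intrinsics, pixels), "dist" ([k1, k2, p1, p2, k3] as OpenCV has them; the pictures are not rectified), "T" (4x4, takes a point from camera to world coordinates). Camera axes: x right, y down, z forward; pixel columns grow to the right and rows downward; lengths in mm; the calibration is good to about 2 mm. A picture is of the moment at which its call begins.
- finish_job(): hands the job in, once; it reports no verdict.
The state is a dict: "clock": time; "qpos": joint angles; "qd": joint speeds; "tau": joint torques, N m; "eef_pos": TCP position; "tool_rot": TCP orientation; "force": force on the tool from outside, world axes, zero at the start; "torque": the same for the moment, N m; "width": finger opening in mm.
Only numpy, scipy, OpenCV 4.12 (cv2) and the standard library are available. Lean on these libraries where they do the work, as an engineer would, in place of code of your own. Each camera call takes 0.05 s, during which the arm holds its last target.

TASK

Load the black relay upright into the sprung feed track on the turntable: the follower has no catch, so the relay itself has to push it back before it can go down into the track; bring the relay fully down onto the brass seat pad at the bottom so that the pad is pushed right in, then let go so that the follower closes on it and clamps it squarely against the end stop. The seat's height is different each time, so feel for it and press gently, never hard, and do not knock the relay over. Leave the brass weights, the loupe and the orange spacer where they are.

Things in the scene. Friction and masses are not known exactly. Their poses are not given: they have to be found in the camera images.
- relay: Black plastic relay, loose, standing upright on the slab, 84 to 156 g. Base block 30 (x) x 26 (y) x 34 mm tall; centred on it a narrower cap 28 (x) x 20 (y) mm from 34 to 66 mm height, leaving a 3 mm shoulder on each y side at 34 mm height. Grip the cap across y (20 mm). Origin: centre of the underside; z up. It may go in either way round.
- turntable: Aluminium turntable, locked (does not turn). Origin: centre of its underside on the slab; platter 240 mm across, top 45 mm above the slab. It carries a steel feed track along its x axis, open on top, rim 79 mm above the slab. Channel 29 mm wide; its walls flare outwards over the top 6 mm and reach 24 mm from the middle line at the rim, 33 mm at their feet.
- nest (a point): Point at the track's rim level (79 mm above the slab), over the centre of a loaded relay: midway between the walls, 15 mm from the end stop. Axes: x along the track from the end stop towards the follower, z up. The seat on which the loaded relay stands lies 12 to 26 mm below this point, different each time and not measured: feel for it. A relay let go above it may stay hung up.
- follower (a joint): Travel of the sprung follower along the nest's +x, m: 0 closed, 0.036 at its hard rear stop. Its flat front face lies at nest x = -7 mm + travel: it reads 0.022 with a relay loaded and must be pushed further for a relay to pass the stop. Spring about 2 N closed, 5 N at 0.022, 6.8 N at 0.036; damped, 3 N at 50 mm/s. It closes by itself when let go.
- follower_face (a point): Middle of the top edge of the follower's front face; moves with it. The follower is an upright steel plate 26 mm wide, 8 mm thick, from 7 mm below to 34 mm above the rim, on a rod that runs back through a block. Axes as the nest's.
- seat_pad (a joint): Travel of the brass seat pad, a 28 x 28 mm plate at the bottom of the track on which the relay stands, m: 0 up, 0.004 pushed right in (the relay's final level). Net spring force only 0.3 to 0.4 N over that travel; then it bears on a rubber mount that gives about 1 mm for each 6 N. The relay is delicate: a press of 3 to 8 N on the pad is plenty.
- weight_big: Brass weight with a knob, 42 mm across, 62 mm tall, 500 g, standing on the slab. Origin: centre of underside. To be left alone.
- weight_small: Brass weight with a knob, 31 mm across, 46 mm tall, 200 g, standing on the slab. Origin: centre of underside. To be left alone.
- loupe: Stainless inspection loupe, a tube 40 mm across and 30 mm tall, standing on the slab. Origin: centre of underside. To be left alone.
- spacer: Orange plastic contact spacer, T-shaped, 44 x 26 x 12 mm, lying on the slab. Origin: centre of underside. To be left alone.
- end_stop (a point): Middle of the top edge of the end stop's inner face, at rim level; the stop is a fixed wall 10 mm thick, the loaded relay's end face rests against it. Axes as the nest's.
Things that resemble listed ones, but are neither listed nor needed, are in the scene too. What is meant by the turntable is not green or red, and is the larger of those in its own colour.

How it is judged:
By the outcome, as a careful person would: the job done as asked, in the order asked, and still so for the second after the job is handed in, with the robot touching nothing.
It also fails if it takes over 40 s, if anything falls off the work surface, if the arm or the gripper's body presses on something with over 40 N, if the wrist force passes 120 N, or if a joint passes its speed limit or range.

## Working session

There is one attempt and no reset: what is moved stays moved. The work goes in short steps, Python scripts to look and compute and a tool call to move; the robot and the scene stay as the last step left them, time stands still between calls to the robot, and variables do not carry over. Pictures are saved under pics/ and viewed, and the job is handed in when it is done.

Besides the shell and the picture viewer there is one more tool, called by a JSON object that holds its "api" and its "payload". carry_out: Moves the arm, as the interface text tells. Its arguments: {"type":"object","properties":{"series":{"type":"array","items":{"type":"array","items":{"type":"array","items":{"type":"number"}}}}},"required":["series"]}

```bash
ls; mkdir -p pics; python3 - <<'E'
from cell import *
import cv2,numpy as np,pickle
print(read_state())
for n in("side","top"):
    d=get_image(n);cv2.imwrite(f"pics/{n}0.png",d["img"]);pickle.dump(d,open(f"{n}0.pkl","wb"))
    print(n,d["mtx"],d["dist"],d["T"])
E
```

```text
pics
{'clock': 0.0, 'qpos': array([ 1.14319041,  0.62933158,  0.03844642,  1.51838606, -0.02700543,
        0.99630612, -0.02002748]), 'qd': array([ 0.0002538 ,  0.00105373, -0.00117023, -0.00012188,  0.00015369,
       -0.00041878,  0.0027436 ]), 'tau': array([ 8.07109936e-04, -5.63404942e+01,  1.22665409e+00, -1.93449157e+01,
        1.10965379e-02,  1.06892953e-02,  1.06839704e-05]), 'eef_pos': array([ 229.87682112, -607.31331512,  230.39282888]), 'tool_rot': array([-3.13967978e+00,  2.30963387e-05,  3.61771485e-01]), 'force': array([-0.06524608, -0.03618179, -0.00494443]), 'torque': array([0.00785008, 0.04996089, 0.03794724]), 'width': 85.14019677655388}
side [[487.99817415   0.         313.23730427]
 [  0.         487.99817415 196.55507742]
 [  0.           0.           1.        ]] [-0.08892259  0.          0.          0.          0.        ] [[-6.84196985e-01 -4.26085492e-01  5.91883130e-01 -7.29554327e+01]
 [-7.29291470e-01  3.96500407e-01 -5.57603244e-01  6.79274319e+02]
 [ 2.90475013e-03 -8.13165777e-01 -5.82024898e-01  7.58488401e+02]
 [ 0.00000000e+00  0.00000000e+00  0.00000000e+00  1.00000000e+00]]
top [[438.03069276   0.         321.32192441]
 [  0.         438.03069276 198.5920726 ]
 [  0.           0.           1.        ]] [0.0135134 0.        0.        0.        0.       ] [[-2.74948826e-02 -9.97639249e-01  6.29282222e-02  5.11387294e+02]
 [-9.99571563e-01  2.68069350e-02 -1.17507256e-02  6.65739011e+01]
 [ 1.00360723e-02 -6.32243462e-02 -9.97948876e-01  9.76601888e+02]
 [ 0.00000000e+00  0.00000000e+00  0.00000000e+00  1.00000000e+00]]
```

View pics/side0.png

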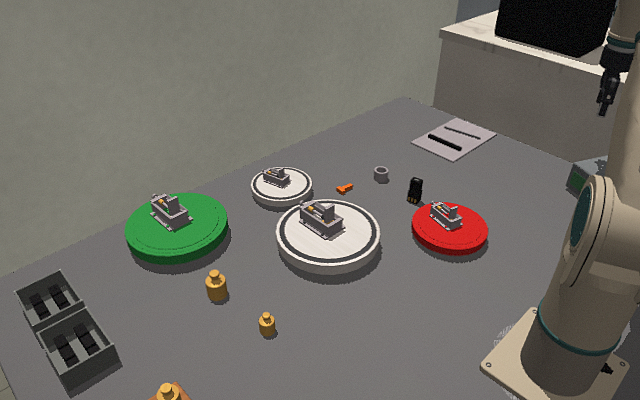

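View pics/top0.png

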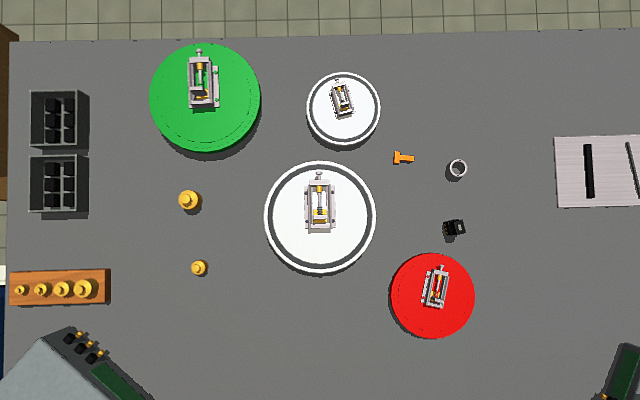

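Candidates in the top view:
- **Turntable:** large white at (320,217), small white at (343,108), green at (205,97), red at (432,295). The large white one fits.
- **Relay:** the standing one at (454,230). The dark pieces in the trays at (58,118) and (58,183) and the bars at (588,170) don't fit.

I'll check these in a close crop.

```bash
python3 - <<'E'
import cv2,numpy as np,pickle
t=pickle.load(open("top0.pkl","rb"))["img"];s=pickle.load(open("side0.pkl","rb"))["img"]
r=lambda a:cv2.resize(a,(400,300),interpolation=cv2.INTER_CUBIC)
o=np.vstack([np.hstack([r(t[160:250,260:380]),r(t[205:250,425:485])]),np.hstack([r(s[180:270,270:390]),r(s[165:210,385:445])])])
cv2.imwrite("pics/c0.png",o)
E
```

```text
(no output)
```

View pics/c0.png

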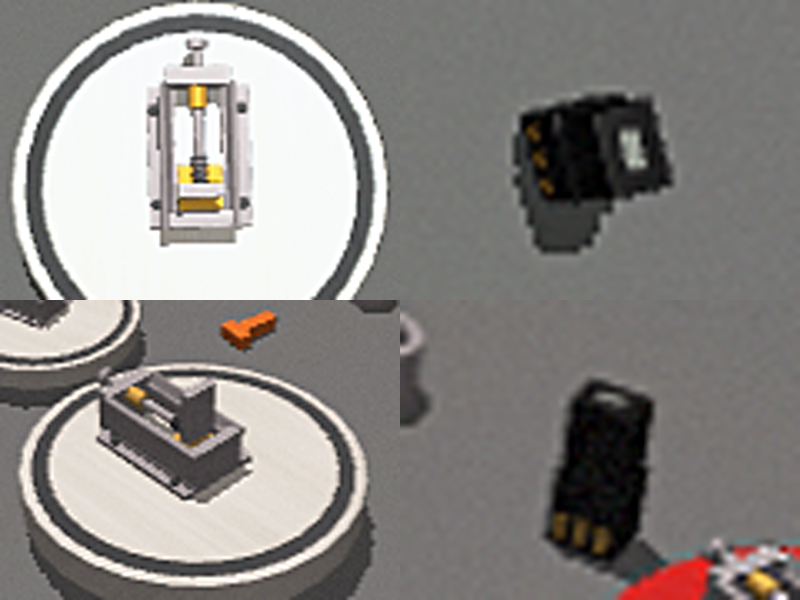

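```bash
cat > h.py <<'E'
import cv2,numpy as np
def cloud(d):
    z=d["z_map"];v,u=np.nonzero(z>0)
    p=cv2.undistortPoints(np.stack([u,v],1).astype(np.float64)[:,None],d["mtx"],d["dist"])[:,0]
    Z=z[v,u].astype(float)
    P=np.c_[p*Z[:,None],Z]@d["T"][:3,:3].T+d["T"][:3,3]
    return P,np.c_[u,v]
def proj(d,pts):
    T=np.linalg.inv(d["T"]);return cv2.projectPoints(np.asarray(pts,float),cv2.Rodrigues(T[:3,:3])[0],T[:3,3],d["mtx"],d["dist"])[0][:,0]
E
python3 - <<'E'
from h import *
import pickle
for n in("top","side"):
    d=pickle.load(open(n+"0.pkl","rb"));P,uv=cloud(d)
    c0=d["T"]@0 if 0 else None
    # centre guess from top
    if n=="top":
        i=np.argmin(abs(uv-[456,228]).sum(1));R0=P[i];i=np.argmin(abs(uv-[320,200]).sum(1));N0=P[i];print(R0,N0)
    m=np.hypot(*(P[:,:2]-R0[:2]).T)<45
    print(n,"relay zhist",np.histogram(P[m,2],bins=np.arange(-6,90,6)))
    q=P[m&(P[:,2]>58)&(P[:,2]<80)];print(len(q),q.mean(0),q[:,2].std(),cv2.minAreaRect(q[:,:2].astype(np.float32)))
    q=P[m&(P[:,2]>12)];print("all",len(q),cv2.minAreaRect(q[:,:2].astype(np.float32)))
    m=np.hypot(*(P[:,:2]-N0[:2]).T)<70
    print(n,"trk zhist",np.histogram(P[m,2],bins=np.arange(36,126,6)))
    for a,b in((73,85),(105,122)):
        q=P[m&(P[:,2]>a)&(P[:,2]<b)];print(a,len(q),q.mean(0),cv2.minAreaRect(q[:,:2].astype(np.float32)),q.min(0),q.max(0))
    m=(np.hypot(*(P[:,:2]-N0[:2]).T)<150)&(P[:,2]>40)&(P[:,2]<50);q=P[m];print("plat",q[:,2].mean(),cv2.minEnclosingCircle(q[:,:2].astype(np.float32)))
    m=(abs(P[:,2])<10);print("slab z",np.median(P[m,2]))
E
```

```text
[ 500.06134169 -222.78259415   64.26033496] [565.21877344  58.78965771  78.11473897]
top relay zhist (array([412, 595,  13,  11,  12,  13,  33,  15,  13,  13,  13,  63,  79,
         0,   0]), array([-6,  0,  6, 12, 18, 24, 30, 36, 42, 48, 54, 60, 66, 72, 78, 84]))
145 [ 502.38172428 -227.85691746   65.83200288] 2.203110395378825 ((502.35308837890625, -228.8425750732422), (27.93682289123535, 20.138900756835938), 13.617947578430176)
all 265 ((502.8608093261719, -228.15792846679688), (29.252012252807617, 25.981557846069336), 10.233023643493652)
top trk zhist (array([   1, 1517,  723,   61,  197,   99,  344,  387,    0,    0,    0,
          0,   29,   23]), array([ 36,  42,  48,  54,  60,  66,  72,  78,  84,  90,  96, 102, 108,
       114, 120]))
73 686 [562.70394094  60.30863909  78.10912217] ((567.7549438476562, 59.7691764831543), (47.320682525634766, 115.82891845703125), 88.53484344482422) [509.2607511   36.08586801  73.09636954] [625.56739183  84.21923522  83.3319413 ]
105 52 [530.55774292  59.98465811 113.6124202 ] ((530.558837890625, 59.96800994873047), (23.67218589782715, 6.0520
[... 749 characters left out ...]
,  23,  25,  25,  35,
        10]), array([ 36,  42,  48,  54,  60,  66,  72,  78,  84,  90,  96, 102, 108,
       114, 120]))
73 436 [561.23797019  61.47002832  78.11550991] ((568.9007568359375, 60.079383850097656), (119.97484588623047, 50.35930252075195), 0.9424681067466736) [508.83420161  34.1394521   73.0726321 ] [628.87852772  85.3566134   84.97418177]
105 60 [531.15296517  60.94514037 111.00706671] ((532.0042724609375, 59.97817611694336), (11.084648132324219, 26.070270538330078), 3.4391860961914062) [526.40998734  46.84064053 105.38188997] [537.82089164  72.90016884 116.24171767]
plat 46.63595322666415 ((535.697998046875, 60.07123947143555), 121.82826232910156)
slab z 0.797725908715563
```

```bash
python3 - <<'E'
import cv2,numpy as np,pickle
t=pickle.load(open("top0.pkl","rb"))["img"];s=pickle.load(open("side0.pkl","rb"))["img"]
a=cv2.resize(t[165:240,290:350],(480,600),interpolation=cv2.INTER_NEAREST)
b=cv2.resize(t[210:250,435:470],(320,366),interpolation=cv2.INTER_NEAREST)
o=np.zeros((600,800,3),np.uint8);o[:,:480]=a;o[:366,480:]=np.clip(b.astype(float)*1.8,0,255)
cv2.imwrite("pics/c1.png",o)
E
```

```text
(no output)
```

View pics/c1.png

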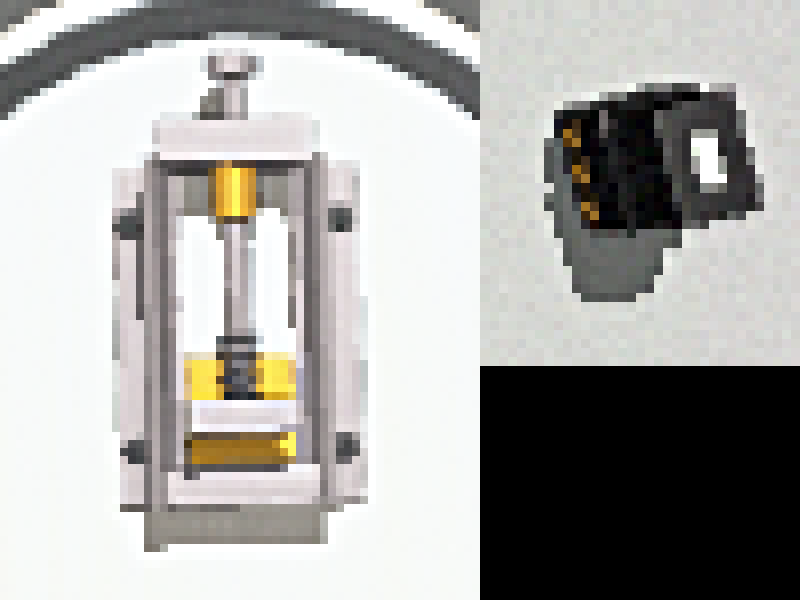

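```bash
cat >> h.py <<'E'
def toplane(d,uv,z):
    p=cv2.undistortPoints(np.asarray(uv,float).reshape(-1,1,2),d["mtx"],d["dist"])[:,0]
    r=np.c_[p,np.ones(len(p))]@d["T"][:3,:3].T;o=d["T"][:3,3]
    return o+r*((z-o[2])/r[:,2])[:,None]
E
python3 - <<'E'
from h import *
import pickle
d=pickle.load(open("top0.pkl","rb"));P,uv=cloud(d)
print(toplane(d,[(319.4,181.9),(320.6,225.3)],79))
for lo in(70,73):
  m=(P[:,2]>lo)&(P[:,2]<90)&(abs(uv[:,0]-320)<40)&(abs(uv[:,1]-200)<45)
  L=[];
  for v in range(190,222):
    u=uv[m&(uv[:,1]==v),0]
    if len(u)>2:L.append((v,u.min(),u.max()))
  L=np.array(L);a=toplane(d,L[:,[1,0]],79);b=toplane(d,L[:,[2,0]],79)
  for q,nm in((a,'l'),(b,'r'),((a+b)/2,'mid')):
    c=np.polyfit(q[:,0]-534,q[:,1],1);print(lo,nm,np.degrees(np.arctan(c[0])),c[1],np.std(q[:,1]-np.polyval(c,q[:,0]-534)))
  # end stop extent
  for u in range(310,331,3):
    v=uv[m&(uv[:,0]==u)&(uv[:,1]>215),1]
    print(u,v.min(),v.max(),toplane(d,[(u,v.min()-.5),(u,v.max()+.5)],79)[:,0].round(1))
# image-based line fit of inner walls & relay
g=cv2.cvtColor(d["img"],cv2.COLOR_BGR2GRAY)
big=cv2.resize(g,None,fx=4,fy=4,interpolation=cv2.INTER_CUBIC)
sub=big[165*4:240*4,290*4:350*4]
ls=cv2.createLineSegmentDetector().detect(sub)[0][:,0]
for x1,y1,x2,y2 in ls:
    if np.hypot(x2-x1,y2-y1)>50:
        w=toplane(d,np.array([(x1,y1),(x2,y2)])/4+[290-.375,165-.375],79);w=w[np.argsort(w[:,0])]
        dd=w[1]-w[0];print(w[:,:2].round(1).tolist(),np.degrees(np.arctan2(dd[1],dd[0])).round(2))
S=big[205*4:250*4,430*4:475*4]
print("relay")
ls=cv2.createLineSegmentDetector().detect(S)[0][:,0]
for x1,y1,x2,y2 in ls:
    if np.hypot(x2-x1,y2-y1)>25:
        w=toplane(d,np.array([(x1,y1),(x2,y2)])/4+[430-.375,205-.375],66);w=w[np.argsort(w[:,0])]
        dd=w[1]-w[0];print(w[:,:2].round(1).tolist(),np.degrees(np.arctan2(dd[1],dd[0])).round(2))
E
```

```text
[[602.50604176  59.01271746  79.        ]
 [513.31166352  58.98593035  79.        ]]
70 l -0.05203637332714151 83.4038146743445 0.5777526622657444
70 r 0.3645201731927904 36.934577337368346 0.5875721283938373
70 mid 0.15526709632855742 60.16725954190347 0.3095888001749385
310 216 227 [533.9 509.4]
313 223 227 [519.5 509.3]
316 223 227 [519.3 509.1]
319 223 227 [519.1 508.9]
322 223 227 [518.9 508.7]
325 223 227 [518.8 508.6]
328 216 227 [532.9 508.4]
73 l -0.05203637332714151 83.4038146743445 0.5777526622657444
73 r 0.3645201731927904 36.934577337368346 0.5875721283938373
73 mid 0.15526709632855742 60.16725954190347 0.3095888001749385
310 216 227 [533.9 509.4]
313 223 227 [519.5 509.3]
316 223 227 [519.3 509.1]
319 223 227 [519.1 508.9]
322 223 227 [518.9 508.7]
325 223 227 [518.8 508.6]
328 216 227 [532.9 508.4]
[[597.0, 43.6], [597.6, 79.6]] 89.01
[[627.1, 37.7], [630.3, 65.3]] 83.39
[[566.5, 93.0], [594.8, 91.8]] -2.57
[[553.8, 48.1], [580.1, 47.3]] -1.75
[[630.2, 108.2], [639.7, 75.7]] -73.76
[[619.1, -3.9], [635.3, 26.0]] 61.49
[[508.3, 42.9], [509.6, 80.6]] 87.99
[[557.3, 84.3], [588.2, 83.9]] -0.67
[[498.1, 39.4], [499.4, 80.8]] 88.23
[[553.5, 61.7], [579.3, 62.0]] 0.56
[[532.2, 38.5], [598.5, 38.7]] 0.16
[[527.9, 85.7], [555.4, 84.8]] -1.7
[[518.2, 81.0], [580.4, 81.1]] 0.05
[[526.5, 83.5], [556.0, 82.5]] -1.99
[[599.5, 42.2], [600.5, 78.2]] 88.51
[[500.8, 43.1], [501.8, 80.1]] 88.41
relay
[[515.3, -199.2], [520.1, -226.4]] -80.05
```

```bash
cat > go.py <<'E'
import sys
from cell import read_state
from scipy.spatial.transform import Rotation as R
import numpy as np
def go(x,y,z,yawdeg,q=True):
    s=read_state();R0=R.from_euler('xyz',s["tool_rot"]);Rt=R.from_euler('xyz',[np.pi,0,np.radians(yawdeg)])
    d=R0.inv().apply(np.array([x,y,z])-s["eef_pos"])/10;w=(R0.inv()*Rt).as_rotvec()
    print("t",round(s["clock"],2),"p",s["eef_pos"].round(2),"yaw",np.degrees(s["tool_rot"]).round(2),"F",s["force"].round(2),"T",s["torque"].round(3),"w",round(s["width"],2))
    print("shift cm",d.round(3),"turn",w.round(4),"dist",np.linalg.norm(d).round(2),"rows",int(np.ceil(max(np.linalg.norm(d)/4.17,np.degrees(np.linalg.norm(w))/7.16))))
if __name__=="__main__": go(*map(float,sys.argv[1:]))
E
python3 go.py 502.6 -228.6 150 11
```

```text
t 0.1 p [ 229.87 -607.42  230.5 ] yaw [-179.91    0.     20.73] F [ 0.17  0.57 -0.04] T [0.036 0.009 0.005] w 85.5
shift cm [ 38.915 -25.763   8.091] turn [-0.0016  0.0002  0.1698] dist 47.37 rows 12
```

{"api": "carry_out", "payload": {"series": [[[3.2,-2.1,0.4,0,0,0.03,8.5],[6.4,-4.2,0.8,0,0,0.06,8.5],[9.6,-6.3,1.2,0,0,0.09,8.5],[12.8,-8.5,1.6,0,0,0.12,8.5],[16.0,-10.6,2.0,0,0,0.17,8.5]]]}}

```text
clock: 0.52
eef_pos: [342.7, -450.3, 210.8]
tool_rot: [-3.141, 0.0, 0.19]
force: [0.8, -0.6, -0.1]
width: 84.9
```

```bash
python3 go.py 502.6 -228.6 150 11
```

```text
t 0.52 p [ 342.69 -450.26  210.82] yaw [-1.7995e+02  1.0000e-02  1.0870e+01] F [ 0.76 -0.6  -0.06] T [ 0.04  -0.085  0.008] w 84.85
shift cm [ 19.884 -18.748   6.095] turn [-0.0009  0.0001 -0.0023] dist 28.0 rows 7
```

{"api": "carry_out", "payload": {"series": [[[3.8,-3.6,1.2,0,0,0,8.5],[7.2,-6.8,2.4,0,0,0,8.5],[10.6,-10.0,3.6,0,0,0,8.5],[14.0,-13.2,4.6,0,0,0,8.5],[17.0,-16.0,5.4,0,0,0,8.5]]]}}

```text
clock: 0.93
eef_pos: [461.1, -285.7, 163.0]
tool_rot: [-3.141, 0.001, 0.192]
force: [1.0, -0.5, 0.8]
width: 84.9
```

{"api": "carry_out", "payload": {"series": [[[2.0,-1.9,0.4,0,0,0,8.5],[2.9,-2.7,0.7,0,0,0,8.5]]]}}

```text
clock: 1.1
eef_pos: [486.5, -250.0, 155.7]
tool_rot: [-3.138, -0.001, 0.199]
force: [-0.6, -0.5, -0.3]
width: 85.0
```

```bash
python3 go.py 502.6 -228.6 150 11
python3 - <<'E'
from cell import *
from h import *
import pickle
o=[]
for n,c in(("side",(415,185)),("top",(454,228))):
    d=get_image(n);pickle.dump(d,open(n+"1.pkl","wb"))
    s=read_state();im=d["img"].copy()
    a=im[c[1]-75:c[1]+75,c[0]-100:c[0]+100];o.append(cv2.resize(a,None,fx=4,fy=4,interpolation=cv2.INTER_CUBIC)[:600,:800])
    print(n,proj(d,[s["eef_pos"]]))
    o[-1]=cv2.resize(o[-1],(400,300))
cv2.imwrite("pics/c2.png",np.hstack(o))
E
```

```text
t 1.1 p [ 486.51 -249.96  155.73] yaw [-1.7982e+02 -3.0000e-02  1.1390e+01] F [-0.65 -0.46 -0.29] T [-0.01  -0.01  -0.022] w 85.02
shift cm [ 1.999 -1.774  0.58 ] turn [-0.0032 -0.0006  0.0068] dist 2.73 rows 1
side [[431.50234615 149.44598274]]
top [[487.94989142 235.75507183]]
```

View pics/c2.png

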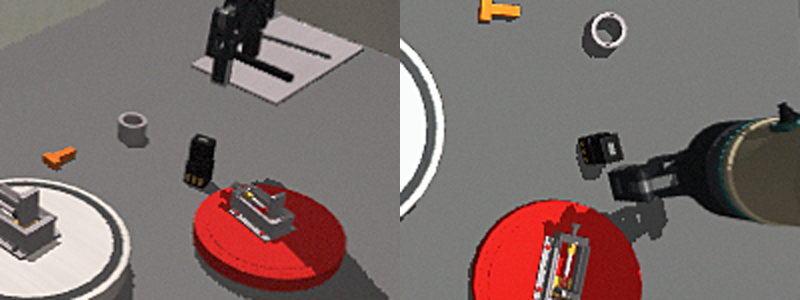

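{"api": "carry_out", "payload": {"series": [[[0,0,0,0,0,0,8.5],[0,0,0,0,0,0,8.5]]]}}

```text
clock: 1.37
eef_pos: [482.6, -257.9, 157.0]
tool_rot: [3.14, 0.001, 0.189]
force: [-0.0, -1.3, -0.0]
width: 84.8
```

```bash
python3 go.py 502.6 -228.6 120 11
```

```text
t 1.37 p [ 482.61 -257.88  156.96] yaw [1.7992e+02 5.0000e-02 1.0800e+01] F [-0.01 -1.29 -0.02] T [-0.002  0.044 -0.02 ] w 84.79
shift cm [ 2.516 -2.506  3.69 ] turn [ 0.0014  0.0009 -0.0034] dist 5.12 rows 2
```

{"api": "carry_out", "payload": {"series": [[[0.9,-0.9,1.0,0,0,0,8.5],[1.8,-1.8,2.0,0,0,0,8.5],[2.5,-2.5,3.0,0,0,0,8.5],[2.5,-2.5,3.7,0,0,0,8.5],[2.5,-2.5,3.7,0,0,0,8.5]]]}}

```text
clock: 1.78
eef_pos: [502.9, -224.5, 117.5]
tool_rot: [-3.139, 0.003, 0.194]
force: [0.6, 0.0, 1.3]
width: 85.4
```

```bash
python3 go.py 502.6 -228.6 38 11
python3 - <<'E'
from cell import *
from h import *
import pickle
o=[]
for n,c in(("side",(415,165)),("top",(464,228))):
    d=get_image(n);pickle.dump(d,open(n+"1.pkl","wb"))
    s=read_state();im=d["img"].copy()
    a=im[c[1]-50:c[1]+50,c[0]-50:c[0]+50];o.append(cv2.resize(a,(400,400),interpolation=cv2.INTER_CUBIC))
    p=s["eef_pos"];print(n,proj(d,[p]))
    # predicted pad tips at half opening
    y=np.radians(11);u=np.array([np.sin(y),-np.cos(y),0])
    for k in(1,-1):
        q=(proj(d,[p+u*42*k+[0,0,13]])[0]-[c[0]-50,c[1]-50])*4;cv2.circle(o[-1],tuple(int(v) for v in q),4,(0,0,255),1)
cv2.imwrite("pics/c3.png",np.hstack(o))
E
```

```text
t 1.78 p [ 502.91 -224.48  117.46] yaw [-179.86    0.18   11.12] F [0.57 0.   1.31] T [-0.04   0.003  0.032] w 85.36
shift cm [-0.084  0.418  7.945] turn [-0.0025  0.0032  0.002 ] dist 7.96 rows 2
side [[418.52751283 163.21305651]]
top [[466.60019833 226.47649208]]
```

View pics/c3.png

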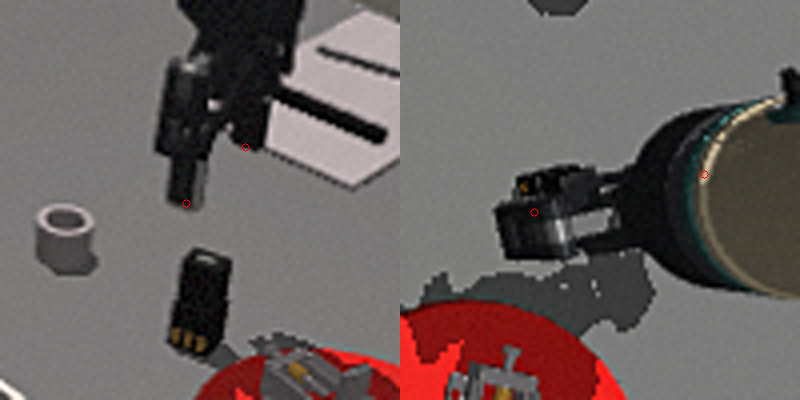

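{"api": "carry_out", "payload": {"series": [[[0,0,0,0,0,0,8.5],[0,0,0,0,0,0,8.5]]]}}

```text
clock: 2.05
eef_pos: [503.7, -226.9, 120.1]
tool_rot: [3.141, -0.0, 0.191]
force: [0.3, 0.2, 0.7]
width: 84.9
```

```bash
python3 go.py 502.6 -228.6 38 11;python3 go.py 502.6 -228.6 38 11
python3 - <<'E'
from cell import *
from h import *
import pickle
for n in("side","top"):
    d=get_image(n);pickle.dump(d,open(n+"1.pkl","wb"))
    s=read_state();p=s["eef_pos"];P,uv=cloud(d);yw=s["tool_rot"][2]
    for lo,hi in((132,145),(145,160)):
      m=(P[:,2]>lo)&(P[:,2]<hi)&(np.hypot(*(P[:,:2]-p[:2]).T)<80)
      e=P[m,:2]-p[:2];X=e@[np.cos(yw),np.sin(yw)];Y=e@[np.sin(yw),-np.cos(yw)]
      for nm,k in(("+",Y>0),("-",Y<0)):
        if k.sum()>3:print(n,lo,nm,k.sum(),"X",np.percentile(X[k],[2,50,98]).round(1),"Y",np.percentile(Y[k],[2,50,98]).round(1))
E
```

```text
t 2.05 p [ 503.71 -226.91  120.11] yaw [ 1.7996e+02 -2.0000e-02  1.0930e+01] F [0.26 0.17 0.7 ] T [-0.038 -0.007  0.011] w 84.86
shift cm [-0.145  0.139  8.211] turn [ 0.0007 -0.0004 -0.0012] dist 8.21 rows 2
t 2.05 p [ 503.71 -226.91  120.11] yaw [ 1.7996e+02 -2.0000e-02  1.0930e+01] F [0.26 0.17 0.7 ] T [-0.038 -0.007  0.011] w 84.86
shift cm [-0.145  0.139  8.211] turn [ 0.0007 -0.0004 -0.0012] dist 8.21 rows 2
side 132 + 28 X [-8.6  1.2 11.9] Y [40.1 43.2 47.3]
side 132 - 26 X [-8.7 -1.1 13.3] Y [-56.8 -48.9 -45.1]
side 145 + 48 X [-10.9  -0.4  12.2] Y [39.9 43.6 50.9]
side 145 - 53 X [-9.9 -2.7 12. ] Y [-57.5 -52.8 -42. ]
```

{"api": "carry_out", "payload": {"series": [[[-0.1,0.1,2.5,0,0,0,8.5],[-0.1,0.1,5.0,0,0,0,8.5],[-0.1,0.1,7.0,0,0,0,8.5],[-0.1,0.1,8.1,0,0,0,8.5],[-0.1,0.1,8.1,0,0,0,8.5]]]}}

```text
clock: 2.57
eef_pos: [501.5, -226.9, 36.8]
tool_rot: [-3.14, 0.003, 0.191]
force: [-0.0, -0.1, 0.7]
width: 84.7
```

{"api": "carry_out", "payload": {"series": [[[0,0,0,0,0,0,6.0],[0,0,0,0,0,0,4.0]]]}}

```text
clock: 2.73
eef_pos: [503.8, -227.8, 39.8]
tool_rot: [3.14, -0.002, 0.192]
force: [1.5, 0.9, -0.0]
width: 63.6
```

```bash
python3 go.py 502.6 -228.6 38 11
python3 - <<'E'
from cell import *
from h import *
o=[]
for n,c in(("side",(415,185)),("top",(464,228))):
    d=get_image(n)
    im=d["img"];a=im[c[1]-40:c[1]+40,c[0]-40:c[0]+40];o.append(cv2.resize(a,(400,400),interpolation=cv2.INTER_CUBIC))
cv2.imwrite("pics/c4.png",np.clip(np.hstack(o)*1.5,0,255))
E
```

```text
t 2.73 p [ 503.78 -227.83   39.79] yaw [ 1.7994e+02 -9.0000e-02  1.0980e+01] F [ 1.51  0.95 -0.04] T [ 0.018  0.001 -0.044] w 63.6
shift cm [-0.131  0.053  0.179] turn [ 0.0011 -0.0016 -0.0004] dist 0.23 rows 1[ WARN:0@2.315] global loadsave.cpp:1063 imwrite_ Unsupported depth image for selected encoder is fallbacked to CV_8U.
```

View pics/c4.png

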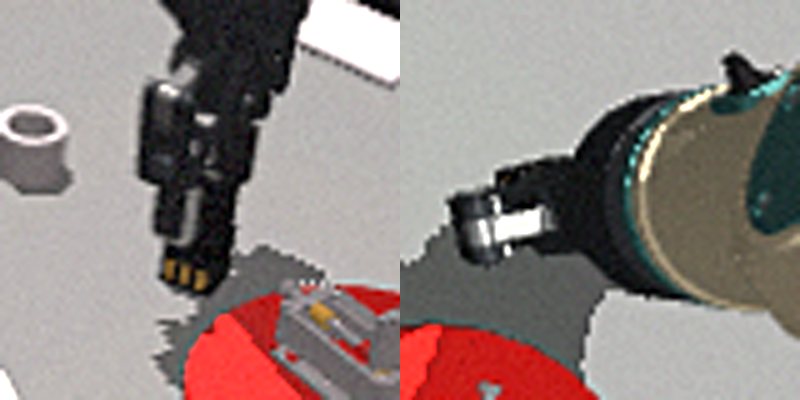

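{"api": "carry_out", "payload": {"series": [[[-0.1,0.05,0.1,0,0,0,2.8],[-0.1,0.05,0.1,0,0,0,2.3],[-0.1,0.05,0.1,0,0,0,1.8],[-0.1,0.05,0.1,0,0,0,1.0],[-0.1,0.05,0.1,0,0,0,1.0]]]}}

```text
clock: 3.25
eef_pos: [502.3, -228.4, 38.4]
tool_rot: [3.141, -0.001, 0.192]
force: [-1.3, -0.2, 5.5]
width: 19.6
```

{"api": "carry_out", "payload": {"series": [[[0,0,0,0,0,0,1.0],[0,0,0,0,0,0,1.0]]]}}

```text
clock: 3.42
eef_pos: [502.3, -228.3, 38.4]
tool_rot: [3.141, -0.001, 0.192]
force: [-1.0, 0.2, 6.3]
width: 19.0
```

```bash
python3 go.py 502.6 -228.6 38 11
```

```text
t 3.42 p [ 502.32 -228.31   38.37] yaw [ 1.7997e+02 -4.0000e-02  1.0980e+01] F [-1.04  0.17  6.27] T [0.07  0.243 0.048] w 19.0
shift cm [0.022 0.033 0.037] turn [ 0.0005 -0.0006 -0.0004] dist 0.05 rows 1
```

{"api": "carry_out", "payload": {"series": [[[0,0,-1.0,0,0,0,1.0],[0,0,-3.5,0,0,0,1.0],[0,0,-6.5,0,0,0,1.0],[0,0,-9.5,0,0,0.03,1.0],[0,0,-12.5,0,0,0.08,1.0]]]}}

```text
clock: 3.83
eef_pos: [501.5, -227.7, 164.2]
tool_rot: [-3.141, 0.001, 0.11]
force: [0.0, -0.2, -1.3]
width: 19.0
```

```bash
python3 go.py 506 60 168 0.1
```

```text
t 3.83 p [ 501.47 -227.72  164.17] yaw [-1.7995e+02  4.0000e-02  6.3100e+00] F [ 0.04 -0.19 -1.28] T [-0.079 -0.055  0.045] w 18.99
shift cm [  3.615 -28.548  -0.362] turn [-0.0008  0.0008  0.1085] dist 28.78 rows 7
```

{"api": "carry_out", "payload": {"series": [[[0.4,-2.8,0,0,0,0.03,1.0],[0.8,-6.2,0,0,0,0.06,1.0],[1.2,-9.6,0,0,0,0.08,1.0],[1.6,-13.0,0,0,0,0.1,1.0],[2.0,-16.0,0,0,0,0.11,1.0]]]}}

```text
clock: 4.25
eef_pos: [503.4, -64.3, 163.1]
tool_rot: [-3.141, 0.0, 0.002]
force: [-0.1, -0.6, -1.8]
width: 19.1
```

```bash
python3 go.py 506 60 168 0.1
```

```text
t 4.25 p [503.43 -64.32 163.11] yaw [-1.7995e+02  2.0000e-02  9.0000e-02] F [-0.13 -0.59 -1.79] T [ 0.002  0.014 -0.023] w 19.11
shift cm [  0.277 -12.432  -0.478] turn [-0.001   0.0004 -0.0001] dist 12.44 rows 3
```

{"api": "carry_out", "payload": {"series": [[[0.1,-3.0,-0.2,0,0,0,1.0],[0.2,-6.0,-0.4,0,0,0,1.0],[0.2,-9.0,-0.4,0,0,0,1.0],[0.2,-11.5,-0.4,0,0,0,1.0],[0.2,-12.4,-0.4,0,0,0,1.0]]]}}

```text
clock: 4.67
eef_pos: [505.3, 62.3, 166.9]
tool_rot: [-3.139, 0.0, 0.008]
force: [-0.9, 0.5, -2.1]
width: 19.0
```

{"api": "carry_out", "payload": {"series": [[[0,0,0,0,0,0,1.0],[0,0,0,0,0,0,1.0]]]}}

```text
clock: 4.83
eef_pos: [505.7, 56.5, 166.9]
tool_rot: [3.141, 0.0, 0.002]
force: [-0.6, -1.3, -1.5]
width: 19.4
```

```bash
python3 go.py 506 60 125 0.1
python3 - <<'E'
from cell import *
from h import *
import pickle
o=[]
for n,c in(("side",(315,200)),("top",(330,205))):
    d=get_image(n);pickle.dump(d,open(n+"2.pkl","wb"))
    im=d["img"];a=im[c[1]-60:c[1]+60,c[0]-40:c[0]+40];o.append(cv2.resize(a,(400,600),interpolation=cv2.INTER_CUBIC))
    s=read_state();p=s["eef_pos"];P,uv=cloud(d)
    # relay region below tip
    m=(abs(P[:,0]-p[0])<35)&(abs(P[:,1]-p[1])<35)&(P[:,2]>p[2]-42)&(P[:,2]<p[2]-3)
    q=P[m];print(n,len(q))
    if len(q)>20: print(np.percentile(q-p,[2,50,98],axis=0).round(1))
    b=P[m&(P[:,2]<p[2]-8)&(P[:,2]>p[2]-34)];
    if len(b)>20: print("base rect",cv2.minAreaRect((b-p)[:,:2].astype(np.float32)))
cv2.imwrite("pics/c5.png",np.hstack(o))
E
```

```text
t 4.83 p [505.68  56.55 166.86] yaw [1.7995e+02 1.0000e-02 1.3000e-01] F [-0.59 -1.3  -1.47] T [ 0.004  0.015 -0.008] w 19.43
shift cm [ 0.033 -0.349  4.185] turn [0.0008 0.0001 0.0005] dist 4.2 rows 2
side 232
[[-14.3 -11.4 -36.4]
 [-10.   12.  -19.1]
 [ 13.8  15.2  -3.7]]
base rect ((-5.8067731857299805, 7.359731674194336), (37.12896728515625, 21.260848999023438), 43.36887741088867)
top 0
```

View pics/c5.png

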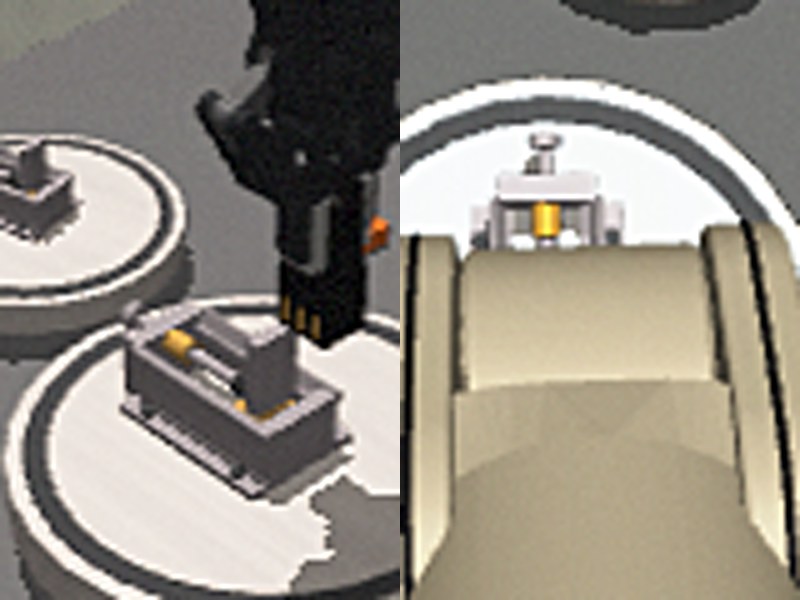

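```bash
python3 - <<'E'
from h import *
import pickle
from cell import read_state
p=read_state()["eef_pos"]
d=pickle.load(open("side2.pkl","rb"));P,uv=cloud(d)
m=(abs(P[:,0]-p[0])<30)&(abs(P[:,1]-p[1])<30)&(P[:,2]>p[2]-35)&(P[:,2]<p[2]-7)
e=(P-p)[m]
a=e[(e[:,1]<9)&(e[:,0]<0)];b=e[(e[:,0]>-11)&(e[:,1]>0)]
for nm,q,i,j in(("-x face",a,1,0),("+y face",b,0,1)):
    c=np.polyfit(q[:,i],q[:,j],1);print(nm,len(q),np.median(q[:,j]).round(2),q[:,j].std().round(2),"slope deg",np.degrees(np.arctan(c[0])).round(1))
    cz=np.polyfit(q[:,2],q[:,j],1);print(" tilt deg",np.degrees(np.arctan(cz[0])).round(1))
# bottom edge: lowest z of relay points
print("min z",np.percentile((P-p)[(abs(P[:,0]-p[0])<14)&(abs(P[:,1]-p[1])<14)&(P[:,2]>p[2]-50),2],[1,5]))
# track from side0: walls at rim, inner/outer; y extents per x
d=pickle.load(open("side0.pkl","rb"));P,uv=cloud(d)
m=(P[:,2]>75)&(P[:,2]<83)&(P[:,0]>505)&(P[:,0]<635)&(abs(P[:,1]-60)<30)
q=P[m];print("rim y hist",np.histogram(q[:,1],bins=np.arange(32,90,3)))
s=q[(abs(q[:,1]-60)<12)];print("stop/blk x hist",np.histogram(s[:,0],bins=np.arange(505,535,2)))
f=P[(P[:,2]>84)&(P[:,2]<110)&(P[:,0]<545)&(P[:,0]>515)&(abs(P[:,1]-60)<20)]
print("follower front x med", np.median(f[(f[:,1]<70),0]), np.percentile(f[:,1],[2,98]))
E
```

```text
-x face 68 -12.91 0.95 slope deg 0.5
 tilt deg 0.2
+y face 91 13.75 1.27 slope deg 1.0
 tilt deg 0.1
min z [-36.37939093 -31.34762643]
rim y hist (array([ 1,  7, 40, 20, 14, 13,  8, 19, 20, 33, 27, 20, 15, 16, 14,  8, 59,
       15,  0]), array([32, 35, 38, 41, 44, 47, 50, 53, 56, 59, 62, 65, 68, 71, 74, 77, 80,
       83, 86, 89]))
stop/blk x hist (array([ 0,  2,  8, 13,  5,  7,  5,  3,  1,  0,  1, 13,  6,  0]), array([505, 507, 509, 511, 513, 515, 517, 519, 521, 523, 525, 527, 529,
       531, 533]))
follower front x med 528.8892169785005 [47.19851635 73.65188461]
```

```bash
python3 go.py 507.5 60 121.5 0.1
```

```text
t 4.93 p [505.83  54.99 166.87] yaw [ 1.7993e+02  0.0000e+00 -5.0000e-02] F [ 0.01  0.17 -1.78] T [-0.029  0.02   0.006] w 18.87
shift cm [ 0.167 -0.507  4.536] turn [ 0.0012  0.     -0.0027] dist 4.57 rows 2
```

{"api": "carry_out", "payload": {"series": [[[0.1,-0.3,1.2,0,0,0,1.0],[0.15,-0.55,2.4,0,0,0,1.0],[0.15,-0.55,3.4,0,0,0,1.0],[0.15,-0.55,3.9,0,0,0,1.0],[0.15,-0.55,3.9,0,0,0,1.0]]]}}

```text
clock: 5.35
eef_pos: [506.5, 61.3, 126.6]
tool_rot: [3.141, 0.002, -0.0]
force: [0.5, 0.6, -2.7]
width: 19.2
```

{"api": "carry_out", "payload": {"series": [[[0,0,0,0,0,0,1.0],[0,0,0,0,0,0,1.0]]]}}

```text
clock: 5.52
eef_pos: [507.7, 62.2, 128.1]
tool_rot: [3.141, -0.001, 0.001]
force: [-0.6, 0.4, -0.7]
width: 19.5
```

```bash
python3 go.py 507.5 60.7 121 0.1
```

```text
t 5.52 p [507.75  62.16 128.12] yaw [ 1.7999e+02 -4.0000e-02  5.0000e-02] F [-0.65  0.43 -0.75] T [ 0.014 -0.006  0.018] w 19.52
shift cm [-0.025  0.146  0.712] turn [ 0.0001 -0.0007 -0.0008] dist 0.73 rows 1
```

{"api": "carry_out", "payload": {"series": [[[0,0.1,0.3,0,0,0,1.0],[0,0.1,0.6,0,0,0,1.0],[0,0.1,0.6,0,0,0,1.0],[0,0.1,0.6,0,0,0,1.0]]]}}

```text
clock: 5.85
eef_pos: [507.3, 61.7, 121.7]
tool_rot: [3.142, 0.0, 0.002]
force: [0.4, -0.0, -2.3]
width: 18.8
```

```bash
python3 go.py 507.5 60.7 121 0.1
python3 - <<'E'
from cell import *
from h import *
import pickle
d=get_image("side");pickle.dump(d,open("side3.pkl","wb"));c=(325,205)
a=d["img"][c[1]-45:c[1]+45,c[0]-60:c[0]+60];cv2.imwrite("pics/c6.png",cv2.resize(a,(800,600),interpolation=cv2.INTER_CUBIC))
p=read_state()["eef_pos"];print(p)
E
```

```text
t 5.85 p [507.26  61.69 121.66] yaw [1.8e+02 1.0e-02 1.0e-01] F [ 0.44 -0.02 -2.34] T [-0.02  -0.059 -0.038] w 18.85
shift cm [0.024 0.099 0.066] turn [0.     0.0002 0.    ] dist 0.12 rows 1
[507.33549675  61.73496613 121.73303333]
```

View pics/c6.png

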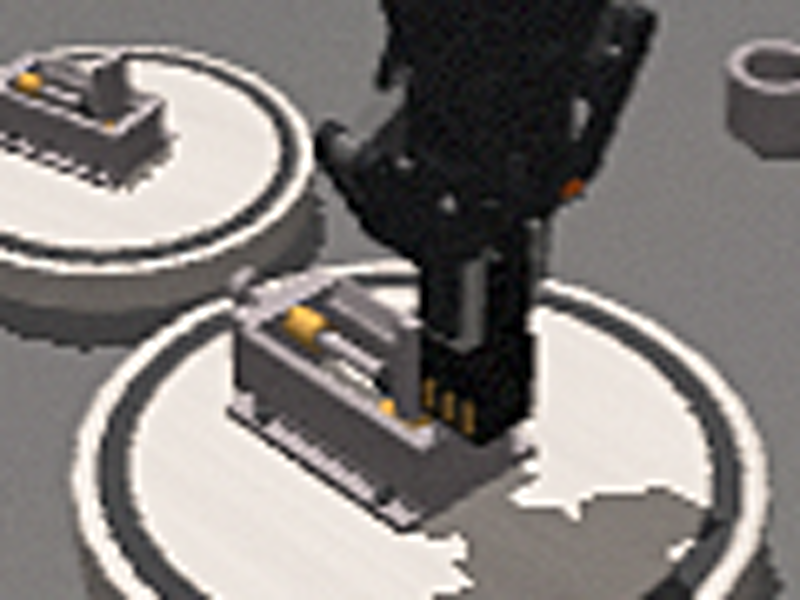

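The relay, with its gold contacts at crop (445,405), hangs over the end stop just in front of the follower at crop (410,370). It is clear of the rim. Next I'll measure how far it sits off the track's centre line.

```bash
python3 - <<'E'
from h import *
import pickle
p=np.array([507.3,61.7,121.7])
d=pickle.load(open("side3.pkl","rb"));P,uv=cloud(d)
m=(abs(P[:,0]-p[0])<16)&(abs(P[:,1]-p[1])<30)&(P[:,2]>p[2]-34)&(P[:,2]<p[2]-7)
e=P[m];a=e[(e[:,1]<p[1]+9)&(e[:,0]<p[0]-5)];b=e[(e[:,0]>p[0]-10)&(e[:,1]>p[1]+5)]
print("-x face",len(a),np.median(a[:,0]),"+y face",len(b),np.median(b[:,1]),b[:,1].std())
for k in("side0.pkl","side3.pkl"):
    d=pickle.load(open(k,"rb"));P,uv=cloud(d)
    # +y edge band of follower side (thickness face) 
    f=P[(P[:,2]>84)&(P[:,2]<110)&(P[:,0]>524)&(P[:,0]<545)&(P[:,1]>65)&(P[:,1]<80)]
    print(k,"fol +y side",len(f),np.median(f[:,1]),np.percentile(f[:,0],[2,50,98]))
    w=P[(P[:,2]>56)&(P[:,2]<74)&(P[:,0]>515)&(P[:,0]<600)&(P[:,1]>80)&(P[:,1]<105)]
    c=np.polyfit(w[:,0]-534,w[:,1],1);print("wall +y outer slope yaw",np.degrees(np.arctan(c[0])),c[1],w[:,2].mean(),len(w))
    r=P[(P[:,2]>76)&(P[:,2]<82)&(P[:,0]>525)&(P[:,0]<610)&(P[:,1]>75)&(P[:,1]<90)]
    c=np.polyfit(r[:,0]-534,r[:,1],1);print("rim +y",np.degrees(np.arctan(c[0])),c[1],len(r))
E
```

```text
-x face 70 494.3497567381585 +y face 90 73.72887732151685 1.1773053932635167
side0.pkl fol +y side 49 71.44671270393883 [527.3127488  530.69738122 536.49641011]
wall +y outer slope yaw 0.11425427243049537 81.16037651315412 64.62132948483239 87
rim +y -1.91227482663489 82.65124062156295 58
side3.pkl fol +y side 37 72.1149799409925 [527.34378886 530.8768386  537.44332392]
wall +y outer slope yaw 0.36376260452570086 81.07552093949018 65.12393687348981 89
rim +y -1.5066902539276026 82.48757763675428 63
```

{"api": "carry_out", "payload": {"series": [[[0.3,0.05,0.05,0,0,0,1.0],[0.6,0.05,0.1,0,0,0,1.0],[0.9,0.05,0.1,0,0,0,1.0],[1.2,0.05,0.1,0,0,0,1.0],[1.5,0.05,0.1,0,0,0,1.0]]]}}

```text
clock: 6.32
eef_pos: [520.9, 61.2, 120.4]
tool_rot: [3.141, 0.004, 0.002]
force: [-5.2, 0.1, 1.9]
width: 19.3
```

```bash
python3 go.py 536.2 61.1 121 0.1
```

```text
t 6.32 p [520.85  61.16 120.37] yaw [1.7999e+02 2.1000e-01 1.0000e-01] F [-5.18  0.06  1.93] T [ 0.003  1.219 -0.028] w 19.28
shift cm [ 1.535  0.008 -0.068] turn [0.0001 0.0037 0.    ] dist 1.54 rows 1
```

{"api": "carry_out", "payload": {"series": [[[0.3,0,-0.05,0,0,0,1.0],[0.6,0,-0.05,0,0,0,1.0],[0.9,0,-0.05,0,0,0,1.0],[1.2,0,-0.05,0,0,0,1.0],[1.4,0,-0.05,0,0,0,1.0]]]}}

```text
clock: 6.73
eef_pos: [534.1, 61.2, 120.5]
tool_rot: [3.141, 0.005, 0.002]
force: [-5.4, -0.5, -0.2]
width: 19.0
```

{"api": "carry_out", "payload": {"series": [[[0,0,0,0,0,0,1.0],[0,0,0,0,0,0,1.0]]]}}

```text
clock: 6.9
eef_pos: [534.6, 61.2, 120.5]
tool_rot: [3.141, 0.004, 0.002]
force: [-4.4, -0.4, -1.9]
width: 19.0
```

```bash
python3 go.py 536.2 61.1 121 0.1
cat > pic.py <<'E'
import sys,pickle
from cell import *
from h import *
d=get_image("side");k=sys.argv[1];pickle.dump(d,open(k+".pkl","wb"));c=(325,205)
a=d["img"][c[1]-45:c[1]+45,c[0]-60:c[0]+60];cv2.imwrite(f"pics/{k}.png",cv2.resize(a,(800,600),interpolation=cv2.INTER_CUBIC))
p=read_state()["eef_pos"];print(p)
P,uv=cloud(d)
m=(abs(P[:,0]-p[0])<17)&(abs(P[:,1]-p[1])<30)&(P[:,2]>max(81,p[2]-34))&(P[:,2]<p[2]-7)
e=P[m];a=e[(e[:,1]<p[1]+9)&(e[:,0]<p[0]-5)];b=e[(e[:,0]>p[0]-10)&(e[:,0]<p[0]+10)&(e[:,1]>p[1]+5)]
print("-x face",len(a),np.median(a[:,0]),"+y face",len(b),np.median(b[:,1]))
if len(a)>10:print("tilt xz",np.degrees(np.arctan(np.polyfit(a[:,2],a[:,0],1)[0])),"yaw(+y)",np.degrees(np.arctan(np.polyfit(b[:,0],b[:,1],1)[0])))
E
python3 pic.py c7
```

```text
t 6.9 p [534.59  61.2  120.49] yaw [1.7999e+02 2.4000e-01 1.0000e-01] F [-4.43 -0.44 -1.95] T [ 0.006  1.227 -0.058] w 19.01
shift cm [ 0.161  0.01  -0.051] turn [0.0002 0.0042 0.0001] dist 0.17 rows 1
[534.60177616  61.19195458 120.49115596]
-x face 63 521.3600543233389 +y face 64 73.72317811047913
tilt xz 1.3526052886024675 yaw(+y) -0.020544797787529538
```

View pics/c7.png

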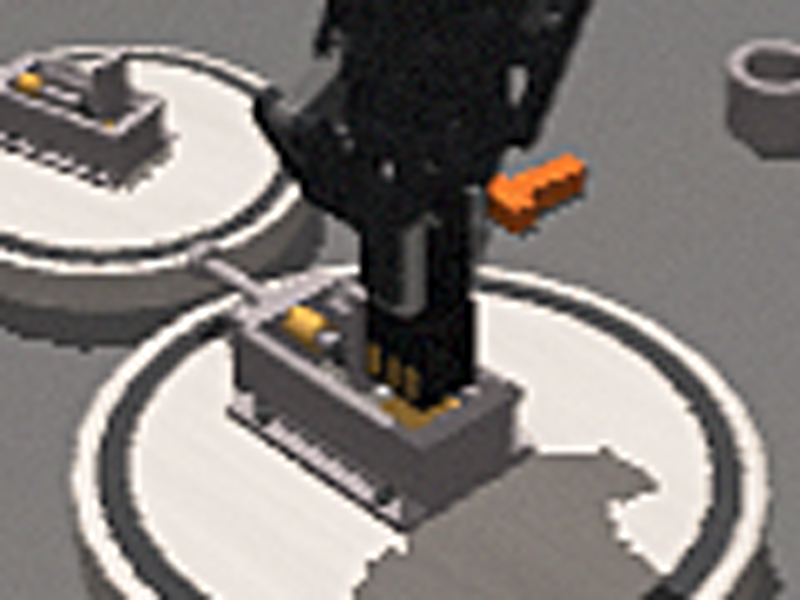

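{"api": "carry_out", "payload": {"series": [[[0.15,0.04,0.1,0,0,0,1.0],[0.2,0.04,0.25,0,0,0,1.0],[0.2,0.04,0.4,0,0,0,1.0],[0.2,0.04,0.5,0,0,0,1.0]]]}}

```text
clock: 7.28
eef_pos: [537.1, 60.8, 115.9]
tool_rot: [3.141, 0.003, 0.002]
force: [-5.3, -0.4, -0.2]
width: 18.9
```

```bash
python3 go.py 536.2 61.1 121 0.1; python3 pic.py c8
```

```text
t 7.28 p [537.06  60.8  115.86] yaw [1.7999e+02 1.7000e-01 1.0000e-01] F [-5.32 -0.38 -0.23] T [0.026 1.201 0.005] w 18.89
shift cm [-0.087 -0.03  -0.513] turn [0.0001 0.003  0.    ] dist 0.52 rows 1
[536.98212151  60.82708472 115.72829536]
-x face 64 524.0120604943274 +y face 62 73.08576099864746
tilt xz -0.6504400044160646 yaw(+y) 1.0019581712218324
```

{"api": "carry_out", "payload": {"series": [[[-0.03,0,0.2,0,0,0,1.0],[-0.05,0,0.4,0,0,0,1.0],[-0.05,0,0.6,0,0,0,1.0],[-0.05,0,0.7,0,0,0,1.0]]]}}

```text
clock: 7.67
eef_pos: [536.5, 60.8, 108.8]
tool_rot: [3.141, 0.003, 0.002]
force: [-5.1, -0.3, 0.9]
width: 18.8
```

```bash
python3 go.py 536.2 61.1 121 0.1; python3 pic.py c9
```

```text
t 7.67 p [536.52  60.82 108.82] yaw [1.7999e+02 1.7000e-01 1.1000e-01] F [-5.09 -0.32  0.86] T [-0.006  1.189 -0.076] w 18.82
shift cm [-0.036 -0.028 -1.218] turn [0.0001 0.003  0.0001] dist 1.22 rows 1
[536.46555344  60.80212064 108.68613197]
-x face 53 523.4995819635636 +y face 49 72.96426053257494
tilt xz -0.563011418710342 yaw(+y) -5.223382411502547
```

View pics/c9.png

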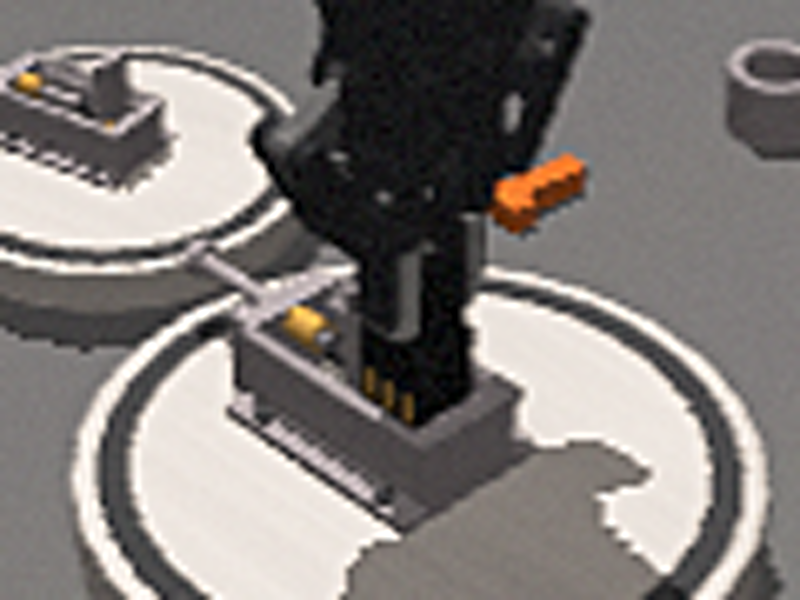

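{"api": "carry_out", "payload": {"series": [[[0,0,0.08,0,0,0,1.0],[0,0,0.15,0,0,0,1.0],[0,0,0.15,0,0,0,1.0]]]}}

```text
clock: 7.97
eef_pos: [536.5, 60.8, 107.3]
tool_rot: [3.141, 0.003, 0.002]
force: [-5.1, 0.1, -0.4]
width: 18.8
```

{"api": "carry_out", "payload": {"series": [[[0,0,0.08,0,0,0,1.0],[0,0,0.15,0,0,0,1.0],[0,0,0.15,0,0,0,1.0]]]}}

```text
clock: 8.22
eef_pos: [536.5, 60.8, 105.9]
tool_rot: [3.142, 0.003, 0.002]
force: [-4.5, 0.2, -0.6]
width: 19.1
```

{"api": "carry_out", "payload": {"series": [[[0,0,0.08,0,0,0,1.0],[0,0,0.15,0,0,0,1.0],[0,0,0.15,0,0,0,1.0]]]}}

```text
clock: 8.47
eef_pos: [536.6, 60.8, 104.4]
tool_rot: [3.141, 0.003, 0.002]
force: [-4.8, 0.1, -1.0]
width: 18.9
```

{"api": "carry_out", "payload": {"series": [[[0,0,0.08,0,0,0,1.0],[0,0,0.15,0,0,0,1.0],[0,0,0.15,0,0,0,1.0]]]}}

```text
clock: 8.72
eef_pos: [536.6, 60.8, 102.9]
tool_rot: [3.141, 0.003, 0.002]
force: [-5.7, -0.3, 0.3]
width: 19.1
```

{"api": "carry_out", "payload": {"series": [[[0,0,0.08,0,0,0,1.0],[0,0,0.15,0,0,0,1.0],[0,0,0.15,0,0,0,1.0]]]}}

```text
clock: 8.97
eef_pos: [536.6, 60.8, 101.4]
tool_rot: [3.142, 0.003, 0.002]
force: [-4.9, 0.0, 0.9]
width: 19.1
```

{"api": "carry_out", "payload": {"series": [[[0,0,0.07,0,0,0,1.0],[0,0,0.12,0,0,0,1.0],[0,0,0.12,0,0,0,1.0]]]}}

```text
clock: 9.22
eef_pos: [536.6, 60.8, 100.3]
tool_rot: [3.142, 0.003, 0.002]
force: [-5.3, -0.0, 1.8]
width: 18.7
```

{"api": "carry_out", "payload": {"series": [[[0,0,0.05,0,0,0,1.0],[0,0,0.1,0,0,0,1.0],[0,0,0.1,0,0,0,1.0]]]}}

```text
clock: 9.47
eef_pos: [536.7, 60.8, 99.7]
tool_rot: [-3.142, 0.003, 0.002]
force: [-5.7, -0.5, 4.0]
width: 18.8
```

{"api": "carry_out", "payload": {"series": [[[0,0,0,0,0,0,1.0]]]}}

```text
clock: 9.55
eef_pos: [536.6, 60.8, 99.6]
tool_rot: [-3.142, 0.003, 0.002]
force: [-5.7, -0.2, 4.1]
width: 19.1
```

{"api": "carry_out", "payload": {"series": [[[0,0,0.03,0,0,0,1.0],[0,0,0.05,0,0,0,1.0],[0,0,0.05,0,0,0,1.0]]]}}

```text
clock: 9.8
eef_pos: [536.7, 60.8, 99.4]
tool_rot: [-3.141, 0.003, 0.002]
force: [-6.5, 0.3, 5.9]
width: 18.9
```

```bash
python3 go.py 533.75 60.8 99.5 0.1; python3 pic.py c10
```

```text
t 9.8 p [536.67  60.83  99.39] yaw [-1.7999e+02  1.5000e-01  1.0000e-01] F [-6.51  0.3   5.86] T [-0.005  1.504 -0.029] w 18.9
shift cm [-0.292  0.002 -0.01 ] turn [-0.0001  0.0026 -0.    ] dist 0.29 rows 1
[536.64164148  60.78801135  99.39861538]
-x face 30 523.8797814486669 +y face 29 72.9737182459229
tilt xz -3.2996550070196515 yaw(+y) -0.5304721372933634
```

View pics/c10.png

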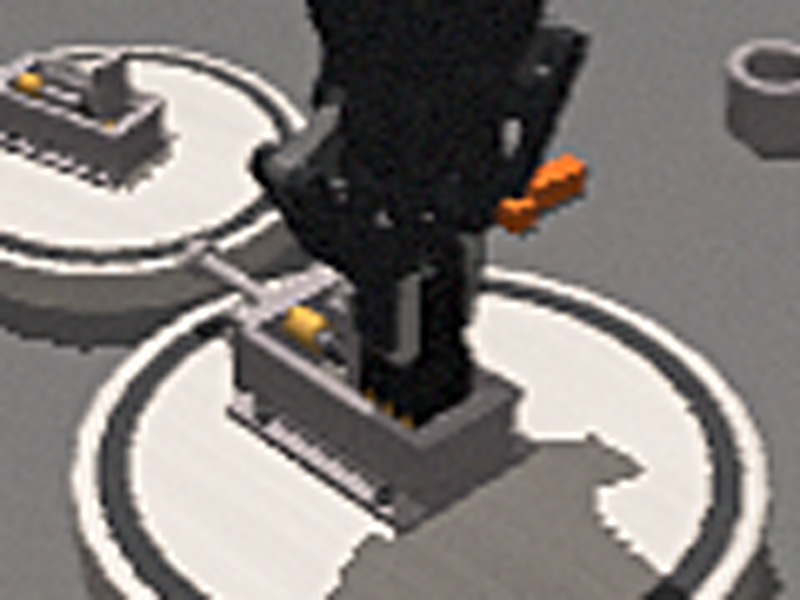

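{"api": "carry_out", "payload": {"series": [[[-0.05,0,-0.02,0,0,0,1.0],[-0.1,0,-0.02,0,0,0,1.0],[-0.15,0,-0.02,0,0,0,1.0],[-0.15,0,-0.02,0,0,0,1.0]]]}}

```text
clock: 10.18
eef_pos: [536.5, 60.8, 99.4]
tool_rot: [-3.142, -0.0, 0.002]
force: [-4.5, 0.6, 4.4]
width: 19.1
```

{"api": "carry_out", "payload": {"series": [[[-0.05,0,0,0,0,0,1.0],[-0.08,0,0,0,0,0,1.0],[-0.08,0,0,0,0,0,1.0]]]}}

```text
clock: 10.43
eef_pos: [536.2, 60.8, 99.4]
tool_rot: [-3.142, -0.001, 0.002]
force: [-2.7, -0.1, 2.3]
width: 18.7
```

{"api": "carry_out", "payload": {"series": [[[-0.05,0,0,0,0,0,1.0],[-0.1,0,0,0,0,0,1.0],[-0.1,0,0,0,0,0,1.0]]]}}

```text
clock: 10.68
eef_pos: [534.9, 60.8, 99.4]
tool_rot: [-3.142, -0.001, 0.002]
force: [-2.9, 0.2, 4.0]
width: 19.1
```

{"api": "carry_out", "payload": {"series": [[[-0.05,0,0,0,0,0,1.0],[-0.1,0,0,0,0,0,1.0],[-0.1,0,0,0,0,0,1.0]]]}}

```text
clock: 10.93
eef_pos: [534.0, 60.8, 99.4]
tool_rot: [3.142, -0.001, 0.002]
force: [-1.7, -0.3, 3.5]
width: 19.1
```

Now it slides, at about 3 N of friction. I'll go on until it meets the stop.

{"api": "carry_out", "payload": {"series": [[[-0.05,0,0,0,0,0,1.0],[-0.1,0,0,0,0,0,1.0],[-0.1,0,0,0,0,0,1.0]]]}}

```text
clock: 11.18
eef_pos: [533.9, 60.8, 99.4]
tool_rot: [-3.142, -0.003, 0.002]
force: [1.4, 0.2, 1.1]
width: 19.3
```

```bash
python3 go.py 533.75 60.8 99.5 0.1; python3 pic.py c11
```

```text
t 11.18 p [533.86  60.83  99.43] yaw [-1.8e+02 -1.5e-01  1.0e-01] F [1.39 0.19 1.15] T [-0.096 -0.268 -0.056] w 19.26
shift cm [-0.011  0.003 -0.007] turn [-0.     -0.0027 -0.    ] dist 0.01 rows 1
[533.86726352  60.80428941  99.45235137]
-x face 32 521.0836530497206 +y face 30 73.43312675652186
tilt xz 5.794238424990446 yaw(+y) -2.9079963324548497
```

View pics/c11.png

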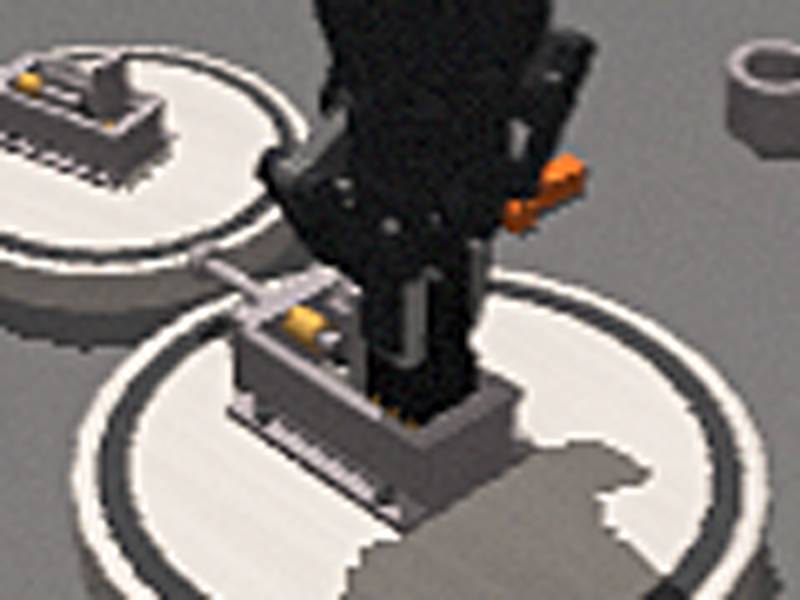

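{"api": "carry_out", "payload": {"series": [[[0.03,0,0.04,0,0,0,1.0],[0.05,0,0.07,0,0,0,1.0],[0.05,0,0.07,0,0,0,1.0]]]}}

```text
clock: 11.48
eef_pos: [533.9, 60.8, 99.2]
tool_rot: [-3.141, -0.002, 0.002]
force: [1.3, -0.4, 7.2]
width: 19.1
```

{"api": "carry_out", "payload": {"series": [[[0.0,0,-0.02,0,0,0,2.1],[0.0,0,-0.02,0,0,0,2.4],[0.0,0,-0.02,0,0,0,3.0],[0.0,0,-0.02,0,0,0,4.0],[0.0,0,-0.02,0,0,0,5.0]]]}}

```text
clock: 11.9
eef_pos: [532.7, 60.9, 98.4]
tool_rot: [3.142, 0.001, 0.002]
force: [0.2, 0.2, 0.2]
width: 49.5
```

```bash
python3 go.py 533.75 60.8 99.5 0.1; python3 pic.py c12
```

```text
t 11.9 p [532.73  60.92  98.44] yaw [1.8e+02 4.0e-02 1.1e-01] F [0.24 0.16 0.17] T [-0.06   0.027 -0.015] w 49.54
shift cm [ 0.102  0.012 -0.106] turn [0.     0.0008 0.0002] dist 0.15 rows 1
[532.86482788  60.9237545   98.52195883]
-x face 26 520.8044679348695 +y face 22 73.05978124339737
tilt xz 3.9915579538262063 yaw(+y) 6.865590321832712
```

View pics/c12.png

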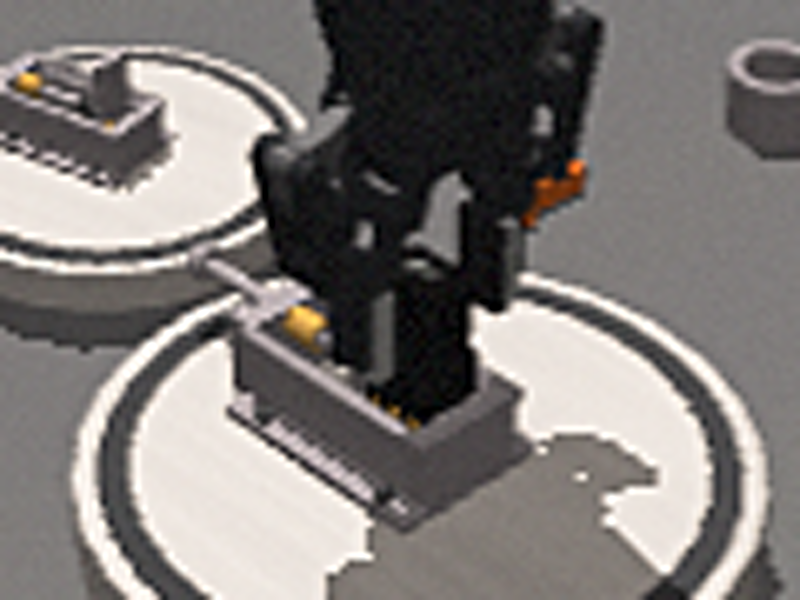

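{"api": "carry_out", "payload": {"series": [[[0.05,0,-0.5,0,0,0,5.0],[0.05,0,-2.0,0,0,0,5.0],[0.05,0,-4.5,0,0,0,5.0],[0.05,0,-7.0,0,0,0,5.0],[0.05,0,-9.0,0,0,0,5.0]]]}}

```text
clock: 12.37
eef_pos: [533.9, 60.8, 190.6]
tool_rot: [-3.141, -0.001, 0.002]
force: [-0.2, -0.1, -1.0]
width: 49.9
```

```bash
python3 go.py 480 -80 230 0.1; python3 pic.py c13; python3 - <<'E'
from h import *
import pickle
d=pickle.load(open("c13.pkl","rb"));P,uv=cloud(d)
m=(abs(P[:,0]-535)<14)&(abs(P[:,1]-60)<10)&(P[:,2]>90)&(P[:,2]<140)
print(np.histogram(P[m,2],bins=np.arange(90,140,3)))
q=P[m&(P[:,2]>122)];print(len(q),q.mean(0),cv2.minAreaRect(q[:,:2].astype(np.float32)))
E
```

```text
t 12.37 p [533.9   60.77 190.63] yaw [-1.7999e+02 -7.0000e-02  9.0000e-02] F [-0.19 -0.06 -1.01] T [ 0.021 -0.068 -0.028] w 49.92
shift cm [-5.407 14.068 -3.945] turn [-0.0001 -0.0011 -0.0002] dist 15.58 rows 4
[536.20239482  60.93778736 194.00209804]
-x face 0 nan +y face 0 nan
(array([ 2,  6, 12, 10, 11, 12,  9, 10,  9, 11,  6, 12, 43, 17,  0,  0]), array([ 90,  93,  96,  99, 102, 105, 108, 111, 114, 117, 120, 123, 126,
       129, 132, 135, 138]))
73 [532.99069115  61.30164009 127.65429684] ((534.5237426757812, 60.67768859863281), (27.015932083129883, 18.200868606567383), 0.0590689517557621)
  return _methods._mean(a, axis=axis, dtype=dtype,
  ret = ret.dtype.type(ret / rcount)
```

View pics/c13.png

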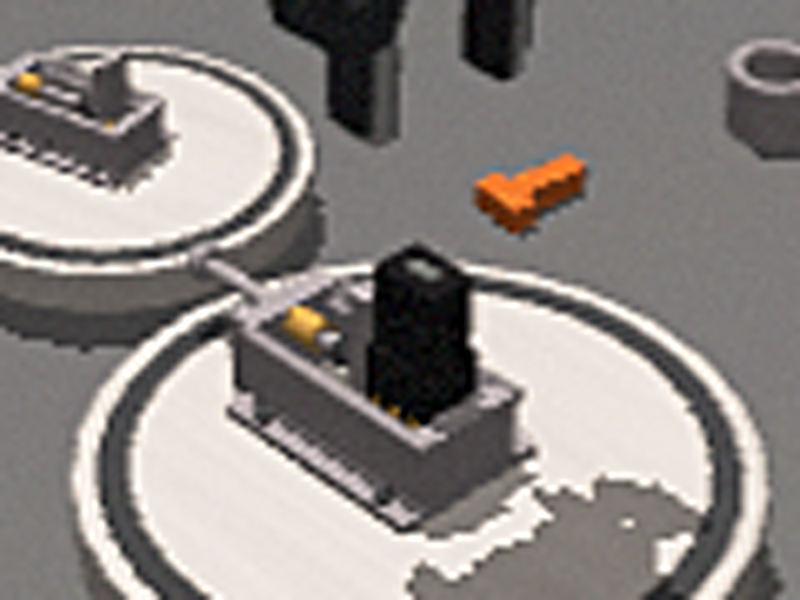

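The relay stands upright in the track, cap top at crop (422,262), with the follower against it. Opening the fingers could have dragged it up slightly, so I'll tap its top with closed fingers to check.

{"api": "carry_out", "payload": {"series": [[[0,0,0,0,0,0,3.0],[0,0,0,0,0,0,0.5],[0,0,0,0,0,0,0.0],[0,0,0,0,0,0,0.0],[0,0,0,0,0,0,0.0]]]}}

```text
clock: 12.83
eef_pos: [532.9, 60.7, 187.8]
tool_rot: [3.141, 0.002, 0.002]
force: [0.3, -0.5, 0.9]
width: -0.0
```

```bash
python3 go.py 533.9 60.6 131 0.1
```

```text
t 12.83 p [532.95  60.75 187.81] yaw [1.7998e+02 1.1000e-01 1.0000e-01] F [ 0.28 -0.5   0.89] T [-0.022 -0.048  0.024] w -0.05
shift cm [0.106 0.013 5.681] turn [0.0004 0.0019 0.    ] dist 5.68 rows 2
```

{"api": "carry_out", "payload": {"series": [[[0.1,0,1.5,0,0,0,0.0],[0.1,0,3.0,0,0,0,0.0],[0.1,0,4.5,0,0,0,0.0],[0.1,0,5.2,0,0,0,0.0],[0.1,0,5.2,0,0,0,0.0]]]}}

```text
clock: 13.25
eef_pos: [533.1, 60.7, 134.8]
tool_rot: [3.141, 0.004, 0.002]
force: [-0.1, 0.3, -0.4]
width: -0.0
```

{"api": "carry_out", "payload": {"series": [[[0,0,0,0,0,0,0.0],[0,0,0,0,0,0,0.0]]]}}

```text
clock: 13.42
eef_pos: [535.1, 60.8, 137.2]
tool_rot: [-3.142, -0.001, 0.002]
force: [-0.6, -0.2, 1.1]
width: -0.1
```

{"api": "carry_out", "payload": {"series": [[[0,0,0.2,0,0,0,0.0],[0,0,0.4,0,0,0,0.0],[0,0,0.55,0,0,0,0.0],[0,0,0.55,0,0,0,0.0],[0,0,0.55,0,0,0,0.0]]]}}

```text
clock: 13.83
eef_pos: [534.6, 60.9, 131.3]
tool_rot: [-3.142, -0.0, 0.002]
force: [1.8, 0.2, 0.5]
width: 0.1
```

{"api": "carry_out", "payload": {"series": [[[0,0,0.08,0,0,0,0.0],[0,0,0.15,0,0,0,0.0],[0,0,0.15,0,0,0,0.0]]]}}

```text
clock: 14.08
eef_pos: [534.5, 60.9, 129.6]
tool_rot: [3.142, 0.0, 0.002]
force: [0.7, -0.1, -0.3]
width: 0.0
```

{"api": "carry_out", "payload": {"series": [[[0,0,0.08,0,0,0,0.0],[0,0,0.15,0,0,0,0.0],[0,0,0.15,0,0,0,0.0]]]}}

```text
clock: 14.33
eef_pos: [534.5, 60.8, 128.1]
tool_rot: [3.142, 0.0, 0.002]
force: [-0.6, 0.6, -0.3]
width: -0.4
```

{"api": "carry_out", "payload": {"series": [[[0,0,0.04,0,0,0,0.0],[0,0,0.08,0,0,0,0.0],[0,0,0.08,0,0,0,0.0]]]}}

```text
clock: 14.58
eef_pos: [534.6, 60.8, 127.5]
tool_rot: [-3.142, -0.0, 0.002]
force: [0.1, 0.2, -0.6]
width: -0.2
```

{"api": "carry_out", "payload": {"series": [[[0,0,0.04,0,0,0,0.0],[0,0,0.06,0,0,0,0.0],[0,0,0.06,0,0,0,0.0]]]}}

```text
clock: 14.83
eef_pos: [534.6, 60.9, 127.4]
tool_rot: [-3.141, -0.0, 0.002]
force: [-1.0, -0.1, 4.8]
width: -0.0
```

{"api": "carry_out", "payload": {"series": [[[0,0,0.02,0,0,0,0.0],[0,0,0.04,0,0,0,0.0],[0,0,0.04,0,0,0,0.0]]]}}

```text
clock: 15.08
eef_pos: [534.6, 60.8, 127.2]
tool_rot: [-3.141, -0.0, 0.002]
force: [-1.2, -0.4, 6.8]
width: -0.2
```

Contact comes at 127.5 mm and is stiff at once, with no soft pad travel left, so the seat is fully in. Backing off.

{"api": "carry_out", "payload": {"series": [[[0,0,-0.5,0,0,0,0.0],[0,0,-2.0,0,0,0,0.0],[0,0,-4.5,0,0,0,0.0],[0,0,-7.0,0,0,0,0.0],[0,0,-9.0,0,0,0,0.0]]]}}

```text
clock: 15.5
eef_pos: [534.9, 60.8, 218.1]
tool_rot: [-3.142, -0.001, 0.002]
force: [0.5, -0.0, 0.3]
width: -0.1
```

{"api": "carry_out", "payload": {"series": [[[-2.0,2.5,0,0,0,0,0.0],[-4.0,5.0,0,0,0,0,0.0],[-6.0,8.0,0,0,0,0,0.0],[-8.0,11.0,0,0,0,0,0.0],[-9.0,14.0,0,0,0,0,0.0]]]}}

```text
clock: 15.92
eef_pos: [441.9, -80.2, 216.6]
tool_rot: [-3.141, 0.002, 0.002]
force: [0.2, -0.3, 0.1]
width: -0.3
```

{"api": "carry_out", "payload": {"series": [[[0,2.5,0,0,0,0,0.0],[0,5.0,0,0,0,0,0.0],[0,6.0,0,0,0,0,0.0],[0,6.0,0,0,0,0,0.0],[0,6.0,0,0,0,0,0.0]]]}}

```text
clock: 16.33
eef_pos: [444.9, -138.6, 216.4]
tool_rot: [-3.141, 0.0, 0.001]
force: [0.2, 0.5, -0.5]
width: -0.4
```

```bash
python3 - <<'E'
from cell import *
from h import *
import pickle
o=[]
for n in("side","top"):
    d=get_image(n);pickle.dump(d,open(n+"9.pkl","wb"))
    c=(325,205) if n=="side" else (320,200)
    a=d["img"][c[1]-45:c[1]+45,c[0]-30:c[0]+30] if n=="top" else d["img"][c[1]-45:c[1]+45,c[0]-30:c[0]+30]
    o.append(cv2.resize(a,(400,600),interpolation=cv2.INTER_CUBIC))
    P,uv=cloud(d);m=(abs(P[:,0]-535)<16)&(abs(P[:,1]-60)<14)&(P[:,2]>121)&(P[:,2]<135);q=P[m]
    print(n,len(q),q.mean(0).round(1),cv2.minAreaRect(q[:,:2].astype(np.float32)))
    C=np.c_[q[:,:2]-q[:,:2].mean(0),np.ones(len(q))];print("tilt deg",np.degrees(np.linalg.lstsq(C,q[:,2],rcond=None)[0][:2]).round(1))
    f=P[(P[:,2]>107)&(P[:,2]<119)&(P[:,0]>545)&(P[:,0]<575)&(abs(P[:,1]-60)<14)]
    if len(f):print("follower x",np.percentile(f[:,0],[2,50,98]).round(1))
    old=pickle.load(open(n+"0.pkl","rb"))["img"];dif=cv2.absdiff(old,d["img"]).max(2)>60;cv2.imwrite(f"pics/full_{n}9.png",d["img"])
cv2.imwrite("pics/c14.png",np.hstack(o));print(read_state()["clock"],read_state()["eef_pos"])
E
```

```text
side 104 [533.5  62.6 126.8] ((534.896240234375, 61.427101135253906), (30.923110961914062, 21.06346321105957), 1.7125917673110962)
tilt deg [ 4.  -5.6]
follower x [545.9 551.7 558. ]
top 151 [533.2  60.8 127.6] ((533.2359619140625, 60.011234283447266), (19.394731521606445, 27.256914138793945), 88.50151062011719)
tilt deg [-0.9 -0.2]
follower x [549.  553.  555.5]
16.4333 [ 445.05241415 -137.46156539  216.26726188]
```

View pics/c14.png

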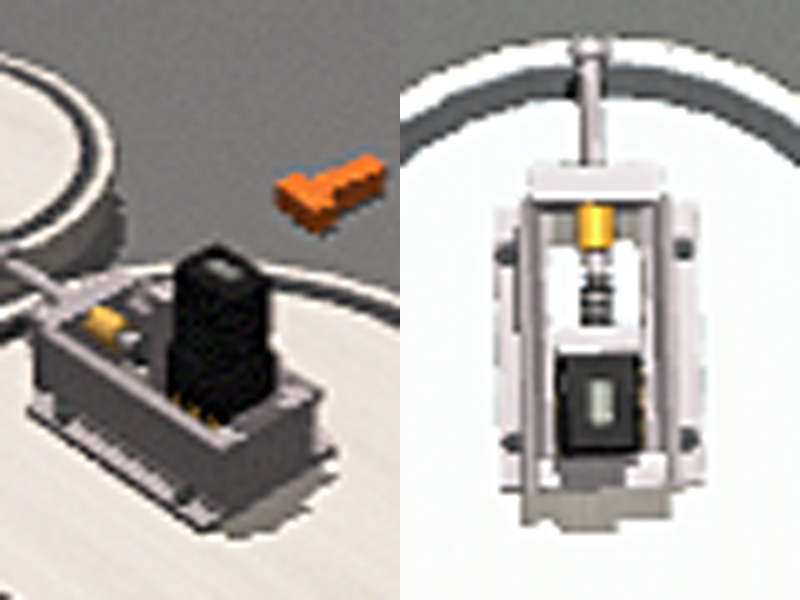

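View pics/full_top9.png

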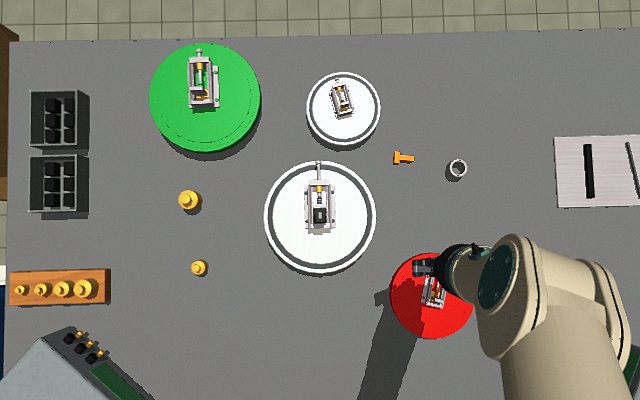

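The top crop shows the relay square in the track at (600,405), with the follower flush on its end face. The weights, loupe and spacer are where they were. I'm handing the job in.

```bash
python3 -c "
from cell import *
print(finish_job())"
```

```text
the job is handed in; nothing more can be done
None
```

The relay is loaded upright in the track on the large white turntable, seated on the pad and clamped against the end stop. I handed the job in at about 16.4 s of the 40 s allowed.

**What I did:**
- I gripped the relay by its cap and used it to push the follower back about 25 mm.
- I lowered it with the follower held back, and felt the seat with the relay's underside about 17.5 mm below the rim.
- I slid it against the end stop, pressed to about 7 N, then let go.

**Last checks:**
- **Seat:** A tap on the cap with closed fingers met firm resistance at once at 127.5 mm, peaking at about 7 N. That means no soft pad travel was left.
- **Position:** The top camera puts the cap centre at (533.2, 60.0) mm, within about 1 mm of the nest, with under 1° of tilt. The follower sits where it should with a relay loaded.
- **Other objects:** The weights, loupe and spacer look unmoved, and the arm is clear of everything.

**Disagreements:** The final side view gave 4–6° of tilt, but from few, noisy points that include side-face readings. The top view and both pictures show the relay square. The two cameras differed by up to 2 mm, so I relied on touch for the stop and the seat.

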